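# Load the blank feeder and set its pressure cap

### The arm

A 6-joint arm with a two-finger parallel gripper is mounted at the origin on the work surface. World frame = base frame: x ahead of the robot, y to its left, z up, the work surface at z = 0. Lengths are in mm, angles in degrees, forces in N, time in s.
With the tool pointing down it reaches from about 350 to 850 mm from the base axis. Payload 8.1 kg.
Tool frame: the origin (TCP) lies at the very end of the fingers, on their centre line; the grasp point (between the pads) lies r.tcp_to_grasp behind it (r.tcp_to_grasp is the distance from the TCP to the grasp point, in mm); z points along the fingers, y is the line along which they close (so a half turn about z gives the same grasp; the last joint's range is limited). The gripper opens to 85 mm and grips with 20 to 120 N. Pads are 22 mm wide; open, the fingers measure 114 mm over their backs; the gripper's body (76 mm by 85 mm) begins 54 mm behind the grasp point. The pads swing forward as they close: fully open they stand 13 mm farther back than shut.
Start: joints at [-70.382, 7.471, 85.268, -0, 87.261, -4.893], TCP at [248.942, -545.924, 231.292] pointing down, gripper open.
Joint ranges: [-169.43, 169.43], [-51.17, 129.36], [1.28, 143.12], [-76.62, 256.62], [0, 156.53], [-152.29, 152.29]. Speed limits (degrees/s): [136.94, 136.94, 159.86, 180, 180, 180].

### API

Orientations are given as [roll, pitch, yaw] about the fixed x, y, z axes, in that order (R = Rz(yaw) Ry(pitch) Rx(roll)).
In Python, from bench import r gives the robot as it stands.
- The arm moves only by the shell command python3 -m handwheel 'ROWS' [OPENING] [FORCE]. ROWS is JSON, a list of rows, each a list of 4 numbers: the shift along the tool's x, y, z in m, then the turn about the tool's z in degrees. A call has 1 to 10 rows; each row shifts and turns the commanded pose from where the row before left it, along the tool's axes as they then stand; what a row does not reach is not made up. A row lasts 1/10 s, in which the tool goes at most 50 mm and 8.59 degrees, less where a joint would pass 70% of its speed; a pose out of reach is approached as far as the arm can. A call is refused whole if a number of a shift passes 0.05 or a number of a turn 8.59, either way. A call with a gripper value outside its range is refused whole. OPENING is the finger opening in m, from 0 to 0.0854, set as the call begins (- or left out, the last holds). The fingers move at their own pace and stop on an object; FORCE is the grip in N (left out, the last holds). Time passes only in rows, so rows that do not move let the fingers close. It gives the time, the measured TCP pose, the force, the opening and the grip force at its end, in the units of the state.
- r.sense(): the state, without advancing time (a new reading comes with each control period).
- r.snapshot(name): name is "side" or "top"; returns the picture (480x640x3 uint8, red, green, blue); there is no depth.
- r.camera_params(name): a dict with "fx", "fy", "cx", "cy" (pixels), "R" (3x3) and "t" (3): a world point X has camera coordinates R X + t. Camera axes: x right, y down, z forward; pixel columns grow to the right and rows downward; lengths in mm; the calibration is good to about 2 mm. A picture is of the moment at which its call begins. camera_params takes no time and is no camera call.
- r.hand_in(): hands the job in; it is judged then, once.
The state is a dict: "time": time; "joint_pos": joint angles; "qd": joint speeds; "joint_efforts": joint torques, N m; "tool_pos": TCP position; "tcp_rot": TCP orientation; "ft_force": force on the tool from outside, world axes, zero at the start; "wrist_torque": the same for the moment, N m; "finger_gap": finger opening in mm; "grip_force": force on a finger pad.
Only numpy, scipy, OpenCV 4.12 (cv2) and the standard library are available. Lean on these libraries where they do the work, as an engineer would, in place of code of your own. Each camera call takes 0.05 s, during which the arm holds its last target. There are 200 camera calls.

### The job

Tip the hinged tray so that all four metal blanks slide into the feeder's hopper, and lower the tray back onto its rest. Then screw the knurled cap on the feeder clockwise until it bottoms out, back it off a quarter turn from there, and finish still gripping the cap at that setting, as if a mate were about to lock it. Leave the things lying around the feeder where they are.

Things in the scene. Friction and masses are not known exactly. Their poses are not given: they have to be found in the camera images.
- feeder: Fixed blank feeder on a dark base plate 160 x 380 x 12 mm. Origin: centre of its underside, on the table; z up. Along its y axis: tipping tray at +y, open aluminium hopper in the middle, knurled cap at -y (axis at x 0, y -140 mm, on a block 62 mm square, 82 mm high). A low delivery chute sticks out to x -130 mm.
- hopper_in (a point): Centre of the hopper near its floor (feeder x 0, y 0, z 36 mm); axes of the feeder. Hopper inside: x -65 to 65 mm, y -58 to 58 mm, sloping floor 22 to 45 mm above the table; rim 118 mm high at the sides, 106 mm at the tray, 130 mm towards the cap.
- tray (a joint): Hinge of the steel tray, rad: 0 = level on its rest, grows as the outer end is lifted, stop at 1.4. Let go, the tray (about 0.35 kg) sinks back to 0 by its weight, slowed by a damper. 98 mm wide, open at the hopper end, side and end walls 24 mm high. The blanks slide out at about 0.6 to 0.8 rad; 1.2 rad is safe.
- tray_hinge (a point): Middle of the tray's hinge line, which runs along the feeder's x; fixed on the feeder at x 0, y 58, z 108 mm; axes of the feeder.
- tray_handle (a point): Middle of the tray's handle: round steel bar 10 mm thick along the feeder's x, 86 mm clear between its side arms, 48 mm beyond the tray's end wall. Axis 165 mm out (tray y) and 12 mm up (tray z) from the hinge line, 120 mm above the table when down. Axes of the tray. Pinched from above across feeder y, it turns between the fingers as the tray swings up.
- cap (a joint): Turn of the knurled cap on its thread, rad: 0 = bottomed out (hard stop), grows as it is unscrewed (anticlockwise from above); upper stop 6.6. It starts already on the thread, 2.2 to 4.4 rad from bottomed. Turning takes about 0.06 N m; it stays where it is left; it sinks or rises 4 mm per full turn.
- cap_top (a point): Centre of the flat top of the knurled steel cap, a cylinder 44 mm in diameter, 40 mm high, axis vertical; 136 mm above the table when bottomed, 4 mm more per turn unscrewed. z up; x points along the small dark bar set in the top and turns with the cap. The collar below is 52 mm in diameter, its top 95 mm above the table.
- blank0: Loose aluminium blank, 28 x 28 x 18 mm, about 40 g, all four alike, lying flat in the tray (floor 112 mm above the table). Origin: centre of its underside.
- blank1: Loose aluminium blank, 28 x 28 x 18 mm, about 40 g, all four alike, lying flat in the tray (floor 112 mm above the table). Origin: centre of its underside.
- blank2: Loose aluminium blank, 28 x 28 x 18 mm, about 40 g, all four alike, lying flat in the tray (floor 112 mm above the table). Origin: centre of its underside.
- blank3: Loose aluminium blank, 28 x 28 x 18 mm, about 40 g, all four alike, lying flat in the tray (floor 112 mm above the table). Origin: centre of its underside.
- wrench: Bystander: open-ended wrench lying on the far side of the feeder; origin on the table under its middle; leave alone.
- oil: Bystander: small white oil bottle, 50 mm in diameter, 120 mm high, standing to the left; origin centre of its underside; leave alone.
- brush: Bystander: bench brush lying to the right; origin on the table under its middle; leave alone.
- collet: Bystander: steel collet, 32 mm in diameter, 34 mm high, standing near the robot on the left; origin centre of its underside; leave alone.
Mind the look-alikes: they are no part of the job. What is shaped like the blank0 but green is not meant.

How it is judged:
By the outcome, as a careful person would: the job done as asked, in the order asked, and still so for the second after the job is handed in, while the arm keeps its last pose, push and grip.
It also fails if it takes over 67 s, if anything falls off the work surface, if the arm or the gripper's body presses on something with over 40 N, if the wrist force passes 120 N, or if a joint passes its speed limit or range.

## Working session

There is one attempt and no reset: what is moved stays moved. The work goes in short steps, Python scripts to look and compute and a shell command to move; the robot and the scene stay as the last step left them, time stands still between calls to the robot, and variables do not carry over. Pictures are saved under pics/ and viewed, at most 10 in all, crops included, and the job is handed in when it is done.

```bash
mkdir -p pics; ls
python3 - <<'E'
from bench import r
import cv2
for n in("top","side"):
    im=r.snapshot(n); cv2.imwrite(f"pics/{n}0.png",im[:,:,::-1])
    print(n,r.camera_params(n))
print(r.sense(), r.tcp_to_grasp)
E
```

```text
pics
top {'fx': 607.0575935368523, 'fy': 607.0575935368523, 'cx': 314.6164824756933, 'cy': 240.29897104984767, 'R': array([[ 0.00315008, -0.99998594,  0.00426552],
       [-0.98734869, -0.00378645, -0.15851886],
       [ 0.15853278, -0.00371221, -0.98734674]]), 't': array([ -13.44430815,  570.42720476, 1653.70333652])}
side {'fx': 463.05928614062367, 'fy': 463.05928614062367, 'cx': 312.9975276279022, 'cy': 242.51609661459904, 'R': array([[-0.81768923, -0.57539212, -0.01755653],
       [-0.35353739,  0.52601329, -0.77351233],
       [ 0.45430787, -0.62628582, -0.63353803]]), 't': array([464.06456739, 261.36140283, 908.72191065])}
{'time': 0.1, 'joint_pos': array([-7.03817732e+01,  7.51164021e+00,  8.53265102e+01, -3.43610857e-04,
        8.72627067e+01, -4.88992031e+00]), 'qd': array([ 0.0131773 , -0.11346343, -0.16850799, -0.02080446,  0.07834388,
       -0.06109112]), 'joint_efforts': array([ 2.32460865e-03, -5.70951390e+01, -5.01941049e+01, -2.23282509e-04,
        8.09754798e-03, -1.47869364e-04]), 'tool_pos': array([ 248.76348099, -545.41904074,  230.30712911]), 'tcp_rot': array([-1.79899481e+02, -8.25527942e-03,  2.45081566e+01]), 'ft_force': array([ 0.12075768, -0.00469622,  0.31907766]), 'wrist_torque': array([-0.00230546, -0.00789319,  0.02098829]), 'grip_force': 0.0, 'finger_gap': 85.23595693312524} 18.700000000000003
```

View pics/top0.png

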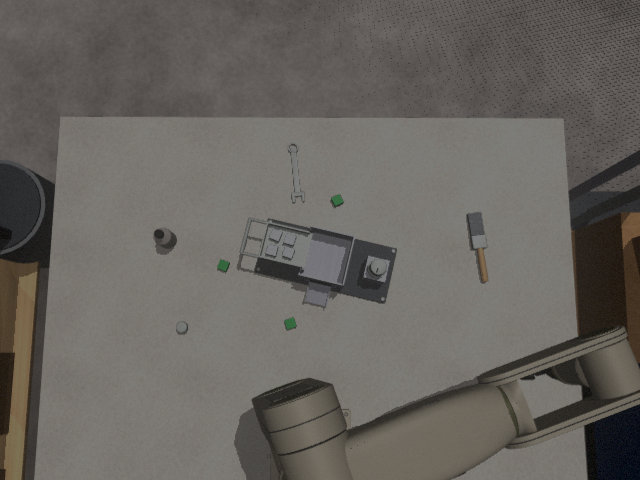

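View pics/side0.png

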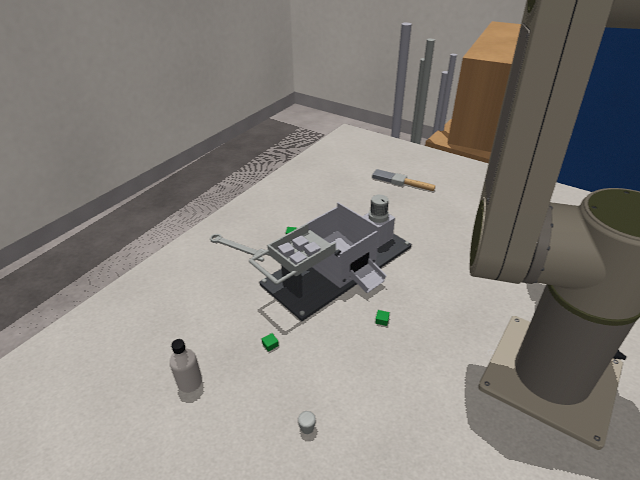

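The top view shows the tray with four grey blanks near (280,245), its handle bar near (247,244), the cap at (377,268), and the wrench, oil, collet and brush standing clear. These could be mistaken for the blanks: the green blocks at (337,200), (223,265) and (290,324), which are not part of the job, and the collet at (181,327). The side view shows the same layout, with the cap at (379,208) and the handle near (270,268).

```bash
cat > h.py <<'E'
import numpy as np
from bench import r
def ray(n,u,v):
    c=r.camera_params(n);R=c['R'];o=-R.T@c['t'];d=R.T@np.array([(u-c['cx'])/c['fx'],(v-c['cy'])/c['fy'],1]);return o,d
def onz(n,u,v,z):
    o,d=ray(n,u,v);return (o+d*(z-o[2])/d[2])
def tri(p,q):
    A=[];b=[]
    for n,(u,v) in(("top",p),("side",q)):
        o,d=ray(n,u,v);d=d/np.linalg.norm(d);P=np.eye(3)-np.outer(d,d);A.append(P);b.append(P@o)
    return np.linalg.lstsq(np.vstack(A),np.hstack(b),rcond=None)[0]
def proj(n,X):
    c=r.camera_params(n);p=c['R']@X+c['t'];return np.array([c['fx']*p[0]/p[2]+c['cx'],c['fy']*p[1]/p[2]+c['cy']])
E
python3 - <<'E'
import cv2,numpy as np
a=cv2.imread('pics/top0.png')[205:315,230:410];b=cv2.imread('pics/side0.png')[185:325,240:420]
a=cv2.resize(a,None,fx=4.4,fy=4.4,interpolation=cv2.INTER_CUBIC)
cv2.imwrite('pics/topc.png',np.clip(a*1.4,0,255).astype('uint8'))
b=cv2.resize(b,None,fx=4.2,fy=4.2,interpolation=cv2.INTER_CUBIC)
cv2.imwrite('pics/sidec.png',np.clip(b*1.4,0,255).astype('uint8'))
E
```

```text
(no output)
```

View pics/topc.png

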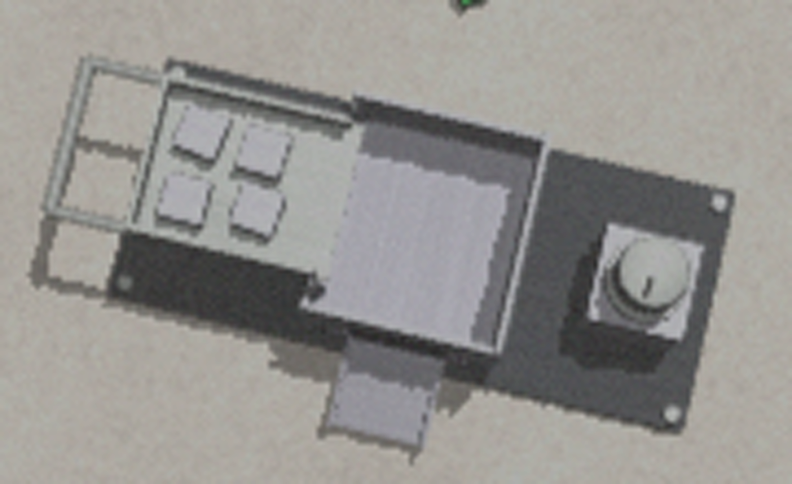

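View pics/sidec.png

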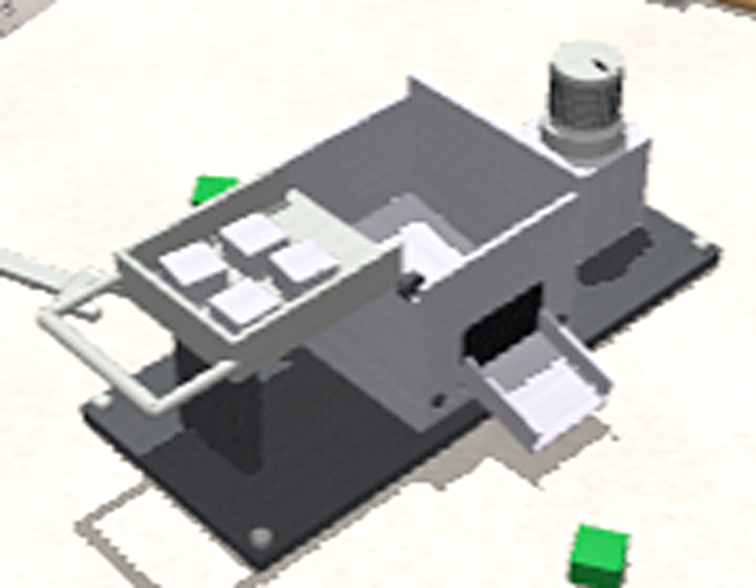

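The crops confirm four grey blanks in the tray. In the top crop the handle bar runs from (88,60) to (50,213), and the cap top is at (655,270) with its dark bar at (648,287). In the side crop the handle runs from (45,318) to (155,407), and the cap top is at (588,62).

Run:
```python
from h import *
T=lambda x,y:((x+.5)/4.4-.5+230,(y+.5)/4.4-.5+205)
S=lambda x,y:((x+.5)/4.2-.5+240,(y+.5)/4.2-.5+185)
np.set_printoptions(precision=1,suppress=True)
a=tri(T(88,60),S(45,318));b=tri(T(50,213),S(155,407));c=tri(T(655,270),S(588,62))
print("tri",a,b,c)
A=onz("top",*T(88,60),120);B=onz("top",*T(50,213),120);C=onz("top",*T(655,270),138)
print("plane",A,B,C,np.linalg.norm(A-B))
H=(A+B)/2;d=(H-C)[:2];print("H",H,"len (363)",np.linalg.norm(d),"yaw y-axis",np.degrees(np.arctan2(d[1],d[0])),"from bar",np.degrees(np.arctan2((A-B)[1],(A-B)[0])))
print("mark",onz("top",*T(648,287),138)-C)
s=[onz("top",*T(*p),12) for p in((720,203),(672,413),(125,283))];print(s)
u=s[0]-s[1];print(np.linalg.norm(u),np.degrees(np.arctan2(u[1],u[0])))
u=s[2]-s[1];print(np.linalg.norm(u),np.degrees(np.arctan2(u[1],u[0])), (s[0]+s[2])/2)
for n in("top","side"):
  print(n,proj(n,c))
```

```text
tri [618.1 163.9 116.5] [524.6 185.7 120.2] [ 488.1 -180.   132.1]
plane [617.9 163.8 120. ] [523.4 184.9 120. ] [ 487.9 -179.2  138. ] 96.80255016550885
H [570.7 174.4 120. ] len (363) 363.0947524927707 yaw y-axis 76.82705118780304 from bar -12.591188625283914
mark [-10.2   4.3   0. ]
[array([ 546.6, -235.7,   12. ]), array([ 410.8, -202.6,   12. ]), array([493.1, 148.5,  12. ])]
139.70252965702886 -13.690704034035283
360.5939248635733 76.81121406206665 [519.8 -43.6  12. ]
top [378.6 266.2]
side [379.4 199.3]
```

The measurements agree. Handle centre to cap comes out at 363.1 mm (363 expected), and three measurements put the feeder yaw at about -13.2°. The handle is at (570.7, 174.4, 120) and the cap at (487.9, -179.2). I'll turn the tool, move over the handle, and narrow the opening to 40 mm so the fingers clear the end wall.

```bash
python3 -m handwheel '[[0,0,0,7.54],[0,0,0,7.54],[0,0,0,7.54],[0,0,0,7.54],[0,0,0,7.54],[0.008,-0.020,0,0],[0.008,-0.043,0,0],[0.008,-0.043,0,0],[0.008,-0.043,0,0],[0.008,-0.043,0,0]]' 0.04 40; python3 -m handwheel '[[0.008,-0.043,0,0],[0.008,-0.043,0,0],[0.008,-0.043,0,0],[0.008,-0.043,0,0],[0.008,-0.043,0,0],[0.008,-0.043,0,0],[0.008,-0.043,0,0],[0.008,-0.043,0,0],[0.008,-0.043,0,0],[0.008,-0.043,0,0]]'; python3 -m handwheel '[[0.008,-0.043,0,0],[0.008,-0.043,0,0],[0.008,-0.043,0,0],[0,0,0,0],[0,0,0,0]]'
```

```text
time: 1.1
tool_pos: [331.9, -366.3, 230.7]
tcp_rot: [-180.0, 0.0, -13.2]
ft_force: [0.4, 0.2, 0.1]
finger_gap: 39.9
grip_force: 0.0
time: 2.1
tool_pos: [507.9, 34.2, 231.0]
tcp_rot: [180.0, 0.0, -13.2]
ft_force: [0.1, -0.5, -0.2]
finger_gap: 40.0
grip_force: 0.0
time: 2.6
tool_pos: [560.1, 153.2, 230.3]
tcp_rot: [179.9, 0.1, -13.1]
ft_force: [0.2, 0.5, 0.4]
finger_gap: 39.8
grip_force: 0.0
```

```bash
python3 -m handwheel '[[0.0055,-0.023,0,0],[0,0,0.03,0],[0,0,0.03,0],[0,0,0.02,0],[0,0,0,0]]'
python3 - <<'E'
from h import *
import cv2
im=r.snapshot("side")[170:330,200:400];cv2.imwrite("pics/s1.png",cv2.resize(im,None,fx=3.6,fy=3.6)[:,:,::-1])
print(r.sense()['tool_pos'])
E
```

```text
time: 3.1
tool_pos: [568.3, 171.5, 147.3]
tcp_rot: [179.8, 0.4, -13.3]
ft_force: [-0.4, -0.1, -0.4]
finger_gap: 39.9
grip_force: 0.0
[569.64495515 171.97093024 149.81865111]
```

View pics/s1.png

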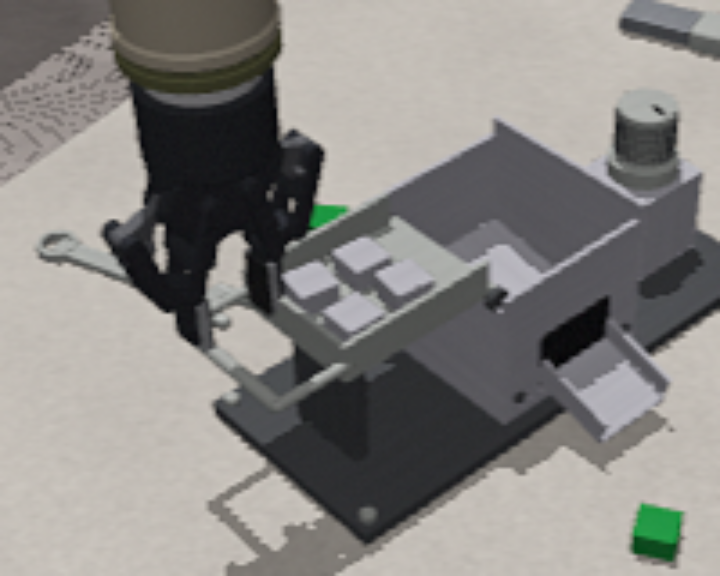

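The fingers straddle the handle bar at crop (205,310) to (262,290), with the inner one just outside the tray's end wall. I'll go down and pinch.

```bash
python3 -m handwheel '[[0.001,-0.002,0.02,0],[0,0,0.02,0],[0,0,0.009,0],[0,0,0,0],[0,0,0,0]]'; python3 -m handwheel '[[0,0,0,0],[0,0,0,0],[0,0,0,0],[0,0,0,0],[0,0,0,0]]' 0 40
```

```text
time: 3.65
tool_pos: [573.3, 175.1, 103.9]
tcp_rot: [-180.0, -0.1, -13.2]
ft_force: [1.0, -0.4, 0.0]
finger_gap: 40.2
grip_force: 0.0
time: 4.15
tool_pos: [573.4, 175.6, 103.7]
tcp_rot: [-179.9, -0.1, -13.2]
ft_force: [-1.3, 0.5, 6.5]
finger_gap: 8.4
grip_force: 39.1
```

```bash
python3 -c "
import numpy as np
a=np.radians(4.16+np.linspace(0,71.6,21));y=165.4*np.cos(a);z=165.4*np.sin(a)
print([(round(-p,1),round(-q,1)) for p,q in zip(np.diff(y),np.diff(z))], z+108-18.7+2.4)"
```

```text
[(np.float64(1.1), np.float64(-10.3)), (np.float64(1.7), np.float64(-10.2)), (np.float64(2.3), np.float64(-10.1)), (np.float64(3.0), np.float64(-9.9)), (np.float64(3.6), np.float64(-9.7)), (np.float64(4.2), np.float64(-9.5)), (np.float64(4.8), np.float64(-9.2)), (np.float64(5.3), np.float64(-8.9)), (np.float64(5.9), np.float64(-8.5)), (np.float64(6.4), np.float64(-8.1)), (np.float64(6.9), np.float64(-7.7)), (np.float64(7.3), np.float64(-7.3)), (np.float64(7.8), np.float64(-6.8)), (np.float64(8.2), np.float64(-6.3)), (np.float64(8.6), np.float64(-5.8)), (np.float64(8.9), np.float64(-5.2)), (np.float64(9.2), np.float64(-4.7)), (np.float64(9.5), np.float64(-4.1)), (np.float64(9.7), np.float64(-3.5)), (np.float64(9.9), np.float64(-2.9))] [103.69843398 113.97573946 124.16610655 134.22976399 144.12743504
 153.8204908  163.27110092 172.44238129 181.29853798 189.80500693
 197.92858884 205.63757876 212.90188983 219.69317069 225.98491613
 231.75257054 236.97362376 241.62769892 245.69663194 249.1645425
 252.01789591]
```

```bash
python3 -m handwheel '[[0,0.0005,-0.005,0],[0,0.0006,-0.0053,0],[0,0.0008,-0.005,0],[0,0.0009,-0.0052,0],[0,0.0012,-0.005,0],[0,0.0012,-0.005,0]]'; python3 -m handwheel '[[0,0.003,-0.0099,0],[0,0.0036,-0.0097,0],[0,0.0042,-0.0095,0],[0,0.0048,-0.0092,0],[0,0,0,0]]'
```

```text
time: 4.75
tool_pos: [572.2, 171.0, 133.2]
tcp_rot: [-179.9, -0.1, -13.2]
ft_force: [5.8, 4.5, -2.7]
finger_gap: 8.7
grip_force: 38.9
time: 5.25
tool_pos: [568.7, 156.2, 173.0]
tcp_rot: [-179.8, -0.1, -13.2]
ft_force: [2.2, 7.7, 2.0]
finger_gap: 8.0
grip_force: 39.6
```

Force is low and the bar is still held. Next I continue up through the sliding range at half speed.

```bash
python3 -m handwheel '[[0,0.0026,-0.0045,0],[0,0.0027,-0.0044,0],[0,0.0029,-0.0043,0],[0,0.003,-0.0042,0],[0,0.0032,-0.0041,0],[0,0.0032,-0.004,0],[0,0.0034,-0.0039,0],[0,0.0035,-0.0038,0],[0,0.0036,-0.0037,0],[0,0.0037,-0.0036,0]]'; python3 -m handwheel '[[0,0.0038,-0.0035,0],[0,0.004,-0.0033,0],[0,0.0041,-0.0032,0],[0,0.0041,-0.0031,0],[0,0.0043,-0.003,0],[0,0.0043,-0.0028,0],[0,0.0044,-0.0027,0],[0,0.0045,-0.0025,0],[0,0.0046,-0.0024,0],[0,0.0046,-0.0023,0]]';  python3 -m handwheel '[[0,0.0095,-0.0041,0],[0,0.0097,-0.0035,0],[0,0,0,0],[0,0,0,0],[0,0,0,0]]'
python3 - <<'E'
from h import *
import cv2
a=r.snapshot("side")[120:320,220:420];b=r.snapshot("top")[190:320,220:420]
cv2.imwrite("pics/s2.png",np.hstack([cv2.resize(a,(400,400)),cv2.resize(b,(400,400))])[:,:,::-1])
E
```

```text
time: 6.25
tool_pos: [561.8, 126.8, 213.8]
tcp_rot: [-179.7, -0.2, -13.1]
ft_force: [1.2, 12.6, 7.2]
finger_gap: 8.2
grip_force: 39.1
time: 7.25
tool_pos: [551.9, 84.7, 243.4]
tcp_rot: [-179.7, -0.2, -13.1]
ft_force: [-1.5, 9.4, 12.4]
finger_gap: 8.2
grip_force: 41.5
time: 7.75
tool_pos: [547.3, 65.2, 250.9]
tcp_rot: [-179.8, -0.2, -13.1]
ft_force: [-3.0, 7.0, 14.1]
finger_gap: 8.4
grip_force: 42.2
```

View pics/s2.png

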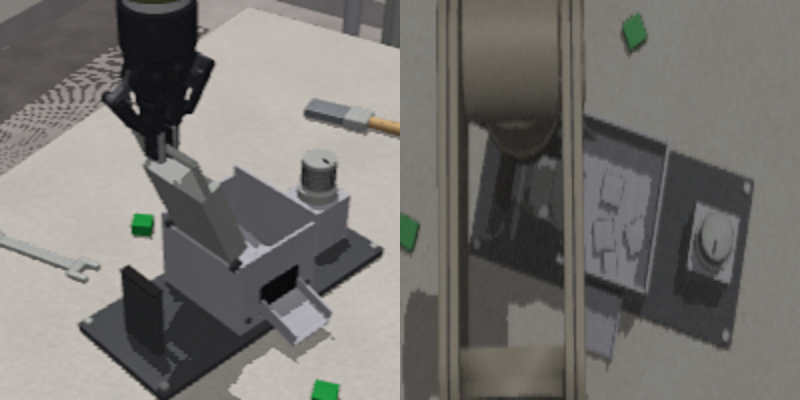

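All four blanks are in the hopper, at crop (612,190), (603,235), (635,240) and (608,265), and the tray is up and empty. I'll lower it back along the same arc.

```bash
python3 -m handwheel '[[0,-0.0097,0.0035,0],[0,-0.0095,0.0041,0],[0,-0.0092,0.0047,0],[0,-0.0089,0.0052,0],[0,-0.0086,0.0058,0],[0,-0.0082,0.0063,0],[0,-0.0078,0.0068,0],[0,-0.0073,0.0073,0],[0,-0.0069,0.0077,0],[0,-0.0064,0.0081,0]]'; python3 -m handwheel '[[0,-0.0059,0.0085,0],[0,-0.0053,0.0089,0],[0,-0.0048,0.0092,0],[0,-0.0042,0.0095,0],[0,-0.0036,0.0097,0],[0,-0.003,0.0099,0],[0,-0.0023,0.0101,0],[0,-0.0017,0.0102,0],[0,-0.0011,0.0083,0],[0,0,0,0]]';python3 -m handwheel '[[0,0,0,0],[0,0,0,0],[0,0,0,0]]'
```

```text
time: 8.85
tool_pos: [566.1, 144.9, 188.9]
tcp_rot: [-179.9, -0.1, -13.2]
ft_force: [3.3, 3.2, 4.0]
finger_gap: 8.4
grip_force: 43.5
time: 9.85
tool_pos: [573.3, 175.3, 102.6]
tcp_rot: [-180.0, -0.1, -13.2]
ft_force: [8.1, 2.8, -1.0]
finger_gap: 8.1
grip_force: 45.6
time: 10.15
tool_pos: [573.3, 175.3, 103.6]
tcp_rot: [-180.0, -0.1, -13.2]
ft_force: [7.3, 3.5, -1.6]
finger_gap: 8.3
grip_force: 45.6
```

```bash
python3 -m handwheel '[[0,0,0,0],[0,0,0,0],[0,0,0,0],[0,0,-0.02,0],[0,0,-0.03,0],[0,0,-0.04,0],[0,0,-0.04,0]]' 0.04; python3 -m handwheel '[[0,0.04,0,0],[0,0.04,0,0],[0,0.04,0,0],[0,0.04,0,0],[0,0.04,0,0],[0,0.04,0,0],[0,0.04,0,0],[0,0.04,0,0],[-0.002,0.044,0,0],[0,0,0,0]]' 0.065; python3 -m handwheel '[[0,0,0,-8.5],[0,0,0,-8.5],[0,0,0,-8.5],[0,0,0,-8.5],[0,0,0,-8.5],[0,0,0,-8.5],[0,0,0,-8.5],[0,0,0,-8.5],[0,0,0,-8.5],[0,0,0,-8.5]]'; python3 -m handwheel '[[0,0,0,-8.5],[0,0,0,-8.5],[0,0,0,-8.5],[0,0,0,-8.5],[0,0,0,-8.5],[0,0,0,-8.5],[0,0,0,-8.5],[0,0,0,-8.5],[0,0,0,-8.5],[0,0,0,-8.5]]';  python3 -m handwheel '[[0,0,0,-8.5],[0,0,0,-8.5],[0,0,0,-8.5],[0,0,0,-8.5],[0,0,0,-8.5],[0,0,0,-8.5],[0,0,0,0],[0,0,0,0]]'
python3 - <<'E'
from h import *
import cv2
s=r.sense();print(s['tool_pos'],s['tcp_rot'],s['joint_pos'])
a=r.snapshot("side")[120:320,220:420];b=r.snapshot("top")[190:320,220:420]
cv2.imwrite("pics/s3.png",np.hstack([cv2.resize(a,(400,400)),cv2.resize(b,(400,400))])[:,:,::-1])
E
```

```text
time: 10.85
tool_pos: [571.6, 174.8, 234.5]
tcp_rot: [179.9, 0.1, -13.2]
ft_force: [0.1, -0.5, 0.4]
finger_gap: 40.2
grip_force: 0.0
time: 11.85
tool_pos: [485.6, -183.2, 233.8]
tcp_rot: [179.9, 0.1, -13.5]
ft_force: [-0.2, -0.0, -0.3]
finger_gap: 65.1
grip_force: 0.0
time: 12.85
tool_pos: [487.4, -178.0, 233.8]
tcp_rot: [-179.9, -0.0, 72.2]
ft_force: [-0.1, -0.2, 0.4]
finger_gap: 65.1
grip_force: 0.0
time: 13.85
tool_pos: [487.4, -177.9, 233.8]
tcp_rot: [180.0, -0.1, 157.2]
ft_force: [-0.3, 0.2, -0.3]
finger_gap: 65.1
grip_force: 0.0
time: 14.65
tool_pos: [487.4, -178.3, 233.9]
tcp_rot: [180.0, -0.0, -152.4]
ft_force: [0.3, -0.5, -0.5]
finger_gap: 65.1
grip_force: 0.0
[ 487.41869839 -178.2875482   233.94812662] [ 1.79970016e+02 -1.83473225e-02 -1.52431257e+02] [-2.57552004e+01 -5.17560621e+00  9.78075472e+01  3.19762432e-03
  8.74030659e+01 -1.43324085e+02]
```

View pics/s3.png

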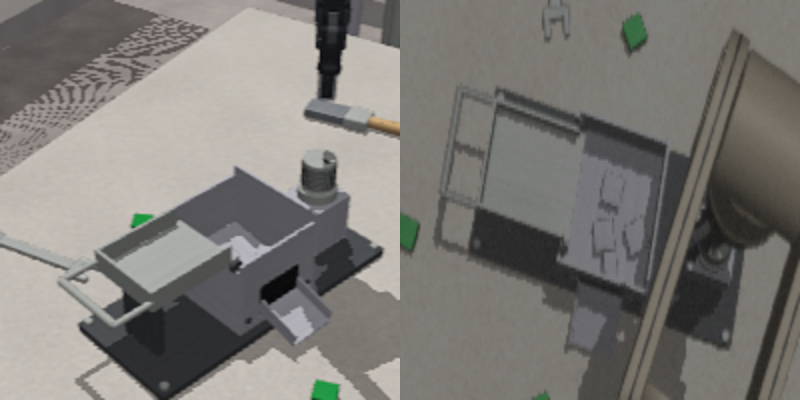

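The tray is back on its rest and empty, with the blanks still in the hopper (crop 600–640, 185–270). The gripper is above the cap. I'll descend and grip.

```bash
python3 -m handwheel '[[0,0,0.03,0],[0,0,0.03,0],[0,0,0.03,0],[0,0,0.02,0],[0,0,0.016,0],[0,0,0,0],[0,0,0,0],[0,0,0,0]]'; python3 -m handwheel '[[0,0,0,0],[0,0,0,0],[0,0,0,0],[0,0,0,0],[0,0,0,0]]' 0.03 40; python3 -c "
from bench import r;s=r.sense();print(s['wrist_torque'],s['tool_pos'],s['ft_force'])"
```

```text
time: 15.55
tool_pos: [488.4, -179.2, 109.6]
tcp_rot: [-179.9, 0.1, -152.2]
ft_force: [-0.4, -0.1, 0.7]
finger_gap: 65.0
grip_force: 0.0
time: 16.05
tool_pos: [487.4, -177.2, 109.8]
tcp_rot: [179.9, 0.0, -152.2]
ft_force: [-8.4, 10.6, 13.3]
finger_gap: 42.8
grip_force: 39.5
[ 1.66347854  1.21760919 -0.07950485] [ 487.43036067 -177.23219404  109.8043172 ] [-8.37525242 10.59802498 13.31998791]
```

```bash
python3 -m handwheel '[[0,0.001,0,0],[0,0.001,0,0],[0,0,0,8],[0,0,0,8],[0,0,0,8],[0,0,0,0]]'; python3 -c "
from bench import r;s=r.sense();print(s['wrist_torque'],s['tool_pos'],s['ft_force'])"
```

```text
time: 16.65
tool_pos: [487.3, -177.2, 109.6]
tcp_rot: [-180.0, 0.1, -176.3]
ft_force: [-1.8, 2.2, 6.9]
finger_gap: 42.8
grip_force: 40.0
[ 0.18254269  0.3713219  -0.06041367] [ 487.29009973 -177.19672841  109.62465457] [-1.7634151   2.15091394  6.85029284]
```

```bash
cat > s.py <<'E'
from bench import r;s=r.sense();print('TZ',s['wrist_torque'].round(3),s['joint_pos'][5].round(1))
E
for i in 1; do :; done
python3 -m handwheel '[[0,0,0,8],[0,0,0,8],[0,0,0,8],[0,0,0,8],[0,0,0,8]]'; python3 s.py; python3 -m handwheel '[[0,0,0,8],[0,0,0,8],[0,0,0,8],[0,0,0,8]]'; python3 s.py
```

```text
time: 17.15
tool_pos: [487.1, -177.4, 109.2]
tcp_rot: [180.0, 0.1, 143.7]
ft_force: [-1.0, 0.5, 3.3]
finger_gap: 42.8
grip_force: 40.0
TZ [-0.123  0.323  0.057] -79.4
time: 17.55
tool_pos: [486.9, -177.4, 108.9]
tcp_rot: [180.0, 0.1, 111.7]
ft_force: [-0.5, -0.9, 0.6]
finger_gap: 42.9
grip_force: 40.3
TZ [-0.211  0.338  0.093] -47.4
```

```bash
for i in 1; do python3 -m handwheel '[[0,0,0.0001,8],[0,0,0.0001,8],[0,0,0.0001,8]]'; python3 s.py;  python3 -m handwheel '[[0,0,0.0001,6],[0,0,0.0001,6],[0,0,0,0]]'; python3 s.py;  python3 -m handwheel '[[0,0,0.0001,6],[0,0,0.0001,6],[0,0,0,0]]'; python3 s.py; done
```

```text
time: 17.85
tool_pos: [486.8, -177.3, 108.6]
tcp_rot: [180.0, 0.0, 87.7]
ft_force: [-1.9, -0.1, 2.7]
finger_gap: 43.2
grip_force: 40.3
TZ [-0.018  0.485 -0.004] -23.4
time: 18.15
tool_pos: [486.7, -177.3, 108.4]
tcp_rot: [180.0, 0.0, 75.9]
ft_force: [-2.8, 0.5, 5.7]
finger_gap: 42.6
grip_force: 40.4
TZ [ 0.08   0.669 -0.046] -11.6
time: 18.45
tool_pos: [486.7, -177.2, 108.3]
tcp_rot: [180.0, 0.0, 63.9]
ft_force: [-3.6, 0.4, 5.9]
finger_gap: 42.6
grip_force: 40.6
TZ [ 0.176  0.775 -0.125] 0.4
```

```bash
python3 -m handwheel '[[0,0,0.0001,6],[0,0,0.0001,6],[0,0,0,0]]'|egrep 'pos|rot|ft|gap'; python3 s.py;  python3 -m handwheel '[[0,0,0.0001,6],[0,0,0.0001,6],[0,0,0,0]]'|egrep 'pos|rot|ft|gap'; python3 s.py
```

```text
tool_pos: [486.7, -177.1, 108.2]
tcp_rot: [180.0, 0.0, 51.9]
ft_force: [-3.8, 1.1, 7.9]
finger_gap: 42.7
TZ [ 0.299  0.85  -0.073] 12.4
tool_pos: [486.7, -177.1, 108.0]
tcp_rot: [180.0, -0.0, 39.9]
ft_force: [-4.1, 0.6, 6.5]
finger_gap: 42.9
TZ [ 0.404  0.902 -0.019] 24.4
```

```bash
python3 -m handwheel '[[0,0,0.0001,6],[0,0,0.0001,6],[0,0,0,0]]'|egrep 'pos|rot|ft|gap'; python3 s.py
```

```text
tool_pos: [487.1, -177.0, 107.8]
tcp_rot: [179.9, -0.1, 28.0]
ft_force: [-2.3, 2.3, 5.9]
finger_gap: 43.0
TZ [0.306 0.27  0.629] 36.3
```

Torque jumped to 0.63 N m, so the cap has bottomed. Now I back off in small steps to find where the torque releases, which gives the true zero.

```bash
python3 -m handwheel '[[0,0,0,2],[0,0,0,0]]'|egrep 'rot|gap'; python3 s.py; python3 -m handwheel '[[0,0,0,-1],[0,0,0,0]]'|egrep 'rot|gap'; python3 s.py; python3 -m handwheel '[[0,0,0,-1],[0,0,0,0]]'|egrep 'rot'; python3 s.py;python3 -m handwheel '[[0,0,0,-1],[0,0,0,0]]'|egrep 'rot'; python3 s.py;python3 -m handwheel '[[0,0,0,-1],[0,0,0,0]]'|egrep 'rot'; python3 s.py
```

```text
tcp_rot: [179.9, -0.1, 26.1]
finger_gap: 42.9
TZ [ 0.484 -0.2    0.864] 38.2
tcp_rot: [179.9, -0.1, 27.1]
finger_gap: 42.7
TZ [ 0.533 -0.192  0.446] 37.2
tcp_rot: [180.0, -0.1, 28.1]
TZ [ 0.582 -0.198  0.027] 36.2
tcp_rot: [179.9, -0.1, 29.1]
TZ [ 0.628 -0.192  0.048] 35.2
tcp_rot: [179.9, -0.1, 30.1]
TZ [ 0.64  -0.12   0.076] 34.2
```

Torque releases at yaw 28.1°, so that is the cap's zero, and a quarter turn puts the target at 118.2°. That means 88.1° more.

```bash
python3 -m handwheel '[[0,0,-0.0001,-8],[0,0,-0.0001,-8],[0,0,-0.0001,-8],[0,0,-0.0001,-8],[0,0,-0.0001,-8],[0,0,-0.0001,-8]]'; python3 s.py; python3 -m handwheel '[[0,0,-0.0001,-8],[0,0,-0.0001,-8],[0,0,-0.0001,-8],[0,0,-0.0001,-8],[0,0,0,-5],[0,0,0,-3.1],[0,0,0,0],[0,0,0,0],[0,0,0,0]]'; python3 s.py
python3 - <<'E'
from h import *
import cv2
a=r.snapshot("side")[120:320,220:420];b=r.snapshot("top")[190:320,220:420]
cv2.imwrite("pics/s4.png",np.hstack([cv2.resize(a,(400,400)),cv2.resize(b,(400,400))])[:,:,::-1])
E
```

```text
time: 20.95
tool_pos: [487.1, -176.5, 108.3]
tcp_rot: [179.9, -0.1, 78.4]
ft_force: [-1.9, 5.0, 8.2]
finger_gap: 42.8
grip_force: 40.9
TZ [ 0.859  0.219 -0.084] -14.1
time: 21.85
tool_pos: [486.7, -176.5, 108.7]
tcp_rot: [180.0, -0.0, 118.2]
ft_force: [-4.1, 5.8, 9.3]
finger_gap: 42.7
grip_force: 41.2
TZ [0.874 0.565 0.058] -53.8
```

View pics/s4.png

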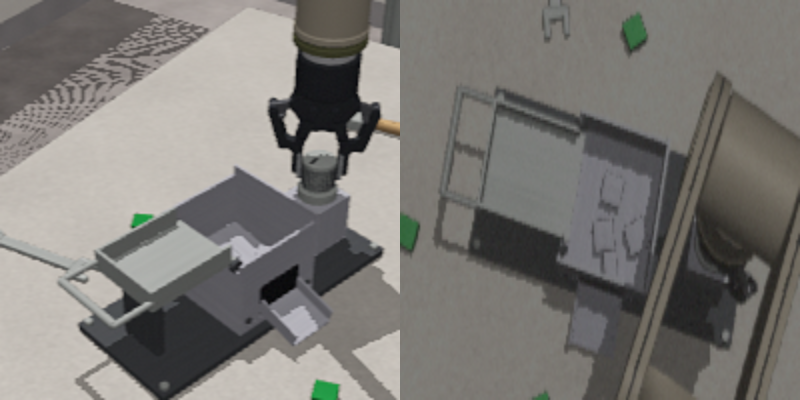

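The cap is gripped at crop (320,170), the tray is down, four blanks are in the hopper and nothing around the feeder has been moved. TCP height rose 0.9 mm, which fits a quarter turn (1 mm).

```bash
python3 -c "
from bench import r;print(r.hand_in())"
```

```text
the job is handed in; nothing more can be done
None
```

Job handed in at about 22 s: all four blanks are in the hopper, the tray is back on its rest, and the cap was bottomed, backed off about 90° by wrist angle from the torque-release point, and is still gripped there.

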